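# Close the pump's purge valve finger-tight through the splash guard and start the run

### The arm

A 6-joint arm with a two-finger parallel gripper is mounted at the origin on the work surface. World frame = base frame: x ahead of the robot, y to its left, z up, the work surface at z = 0. Lengths are in mm, angles in rad, forces in N, time in s.
With the tool pointing down it reaches from about 325 to 875 mm from the base axis. Payload 4.4 kg.
Tool frame: the origin (TCP) lies on the centre line of the jaws, within the pads' length; the fingertips stand ahead of it and the grasp point (between the pads) lies 6 mm ahead of it (ctrl.tcp_to_tips is the z of the fingertips in the tool frame, in mm); z points along the fingers, y is the line along which they close (so a half turn about z gives the same grasp; the last joint's range is limited). The gripper opens to 85 mm and grips with 20 to 120 N. Pads are 22 mm wide; open, the fingers measure 114 mm over their backs; the gripper's body (76 mm by 85 mm) begins 54 mm behind the grasp point. The pads swing forward as they close: fully open they stand 13 mm farther back than shut.
Start: joints at [1.095, 0.207, 1.542, -0, 1.393, -0.15], TCP at [184.048, 544.751, 256.282] pointing down, gripper open.
Joint ranges: [-2.73, 2.73], [-0.86, 2.22], [0.23, 2.46], [-1.11, 4.25], [0.08, 2.63], [-2.82, 2.82]. Speed limits (rad/s): [2.79, 2.79, 3.14, 3.14, 3.14, 3.14].

### API

Orientations are given as a 3x3 rotation matrix whose columns are the frame's x, y, z axes.
In Python, from plant import ctrl, sensors, optics gives the robot as it stands. Calls block until the motion is done:
- ctrl.move_ptp(position, orientation): joint-space move of the TCP to a pose.
- ctrl.move_l(position, rot=None, vel=150, threshold=None): straight line of the TCP; rot=None keeps the orientation; vel is the mean speed in mm/s. With threshold (N) it stops when the force on the tool has changed by that much, and returns True; else False.
- ctrl.set_joints(angles): joint-space move.
- ctrl.gripper_to(opening, force=None): finger opening in mm; force is the grip in N (None keeps the last); returns when the fingers have stopped.
- ctrl.hold(seconds).
- ctrl.solve_ik(position, orientation): joint angles nearest the present ones, or None.
- sensors.read_state(): the state.
- optics.grab_frame(name): name is "scene" or "top" or "wrist"; returns (picture, depth): 384x512x3 uint8, red, green, blue; 384x512 float32, mm along the optical axis (not along the pixel's ray), 0 where there is no reading.
- optics.camera_params(name): a dict with "mtx" (3x3 intrinsics, pixels), "R" (3x3) and "t" (3): a world point X has camera coordinates R X + t; the wrist camera has in their place "T_tool_cam" (4x4, takes a point from camera to tool coordinates, whose origin is the TCP and whose axes are the flange's). Camera axes: x right, y down, z forward; pixel columns grow to the right and rows downward; lengths in mm; the calibration is good to about 2 mm. A picture is of the moment at which its call begins: read the wrist's pose just before it. camera_params takes no time and is no camera call.
A pose or a line that the arm cannot do raises ctrl.MotionError and nothing moves.
- ctrl.finish_job(): hands the job in; it is judged then, once.
The state is a dict: "t": time; "q": joint angles; "qvel": joint speeds; "tau": joint torques, N m; "eef_pos": TCP position; "eef_rot": TCP orientation; "force": force on the tool from outside, world axes, zero at the start; "wrist_torque": the same for the moment, N m; "grip_width": finger opening in mm; "grasp_force": force on a finger pad.
Only numpy, scipy, OpenCV 4.12 (cv2) and the standard library are available. Lean on these libraries where they do the work, as an engineer would, in place of code of your own. Each camera call takes 0.05 s, during which the arm holds its last target. There are 200 camera calls.

### The job

The pump has been purged. Reach down through the round opening in its clear splash guard and close the black purge-valve knob: turn it clockwise until you feel it come onto its seat, then nip it up finger-tight - not loose, but do not force it - and keep off the guard. Only then press the green start key, and leave the red key and everything standing around as it is.

Things in the scene. Friction and masses are not known exactly. Their poses are not given: they have to be found in the camera images.
- pump: White HPLC pump, 360 x 260 x 126 mm, fixed to the bench; origin centre of its underside, front -x, z up. Its top deck is 126 mm above the bench: a bay with the purge valve front left (+y), dark key panel front right, loose bottle and pot on the rear half.
- guard: Clear splash guard, fixed over the bay: 146 x 146 x 4 mm plate lying level on the deck, upper face 130 mm above the bench, round opening 90 mm across with an orange rim. Origin centre of the underside. It may be brushed, but at no more than 15 N.
- knob_grip (a point): Centre of the black ribbed rubber purge knob, round, 30 mm across, 28 mm tall, axis vertical (z up), under the middle of the guard opening: top 9 mm, this point 23 mm below the guard's upper face. White pointer line along its -x. Clear inside the bay to 58 mm below the guard's upper face within 35 mm of the axis.
- seal (a joint): Seal squeeze, m: 0 until the valve seats, then 0.0002 per rad; its 0.7 mm noise hides it: feel. Clockwise from above closes. Start: 1.0-2.4 rad open, exactly how far is not known. Running drag 0.08 N m; past the seat 0.14 N m plus 1.6 N m per rad (held still, up to 0.14 less). Finger-tight: 0.1-0.4 rad past (0.3-0.78 N m turning) for 0.2 s; more is forced. Let go, it stays tight.
- start_key_top (a point): Middle of the flat top of the round green start key, 21 mm across, standing 12 mm out of the deck; it is pressed straight down.
- start_key (a joint): Travel of the green key, m: 0 out, 0.004 fully in; pressed counts from 0.003. Springs back; takes about 5 N to the bottom.
- stop_key (a joint): Travel of the red stop key, same size and height, 50 mm from the green one towards the pump's -y side. 0 out, 0.004 fully in. Not to be pressed.
- reservoir: Loose glass bottle with blue cap, 56 mm across, 110 mm tall, on the pump's rear deck. Leave alone.
- fittings_pot: Loose white pot of fittings, 52 mm across, 40 mm tall, on the pump's rear deck. Leave alone.
- solvent_a: Clear solvent bottle, blue cap, 92 mm across, 210 mm tall, loose, left of the pump. Leave alone.
- solvent_b: Amber solvent bottle, blue cap, 92 mm across, 210 mm tall, loose, left of the pump. Leave alone.
- vial_box: Red box, 110 x 85 x 50 mm, loose, left of the pump. Leave alone.
- beaker: Glass beaker with pens, 72 mm across, 135 mm tall with them, loose, right of the pump. Leave alone.
- spanner: Steel spanner lying on the bench at the right. Leave alone.

How it is judged (in metres and radians):
On the way, in this order (a step that is already met when the one before it is completed fails the run):
1. the purge valve is closed and nipped up finger-tight (value of joint seal above 2e-05 m), for 0.2 s.
2. the green start key is pressed in (value of joint start_key above 0.003 m), for 0.05 s.
At the end, for the whole second after the job is handed in: The purge valve was nipped up finger-tight (seal squeezed over 0.02 mm for 0.2 s, never over 0.08 mm) and stays tight (over 0.01 mm) when let go; after that the green key was pressed and has sprung back; red key not pressed; loose things within 30 mm of their places (value of joint seal between 1e-05 and 8e-05 m and value of joint start_key below 0.001 m and value of joint stop_key below 0.002 m and distance of each of reservoir, fittings_pot, solvent_a, solvent_b, vial_box, beaker, spanner from where it was at the start of the episode below 0.03 m); the robot touches nothing.
It fails at once if the valve is forced: its seal squeezed more than 0.08 mm (0.4 rad past the seat) (value of joint seal above 8e-05 m).
It fails at once if the guard is pressed or pushed with more than 15 N (contact force between any of the fingers, the arm and guard above 15 N).
It fails at once if the green key is pressed while the valve is not closed (value of joint start_key above 0.003 m and value of joint seal below 1e-05 m).
It fails at once if the red stop key is pressed (value of joint stop_key above 0.002 m).
It fails at once if a loose thing is shifted more than 30 mm (distance of any of reservoir, fittings_pot, solvent_a, solvent_b, vial_box, beaker, spanner from where it was at the start of the episode above 0.03 m).
It also fails if it takes over 72 s, if anything falls off the work surface, if the arm or the gripper's body presses on something with over 40 N, if the wrist force passes 120 N, or if a joint passes its speed limit or range.

## Working session

There is one attempt and no reset: what is moved stays moved. The work goes in short steps, each a Python script; the robot and the scene stay as the last script left them, time stands still between calls to the robot, and variables do not carry over. Pictures are saved under pics/ and viewed, at most 10 in all, crops included, and the job is handed in when it is done.

```bash
ls; mkdir -p pics
python3 - <<'E'
from plant import ctrl,sensors,optics
import cv2,numpy as np
for n in("scene","top"):
    p,d=optics.grab_frame(n); cv2.imwrite(f"pics/{n}0.png",p[:,:,::-1]); np.savez(f"{n}0.npz",p=p,d=d,**{k:np.array(v) for k,v in optics.camera_params(n).items()})
    print(n,optics.camera_params(n))
print(optics.camera_params("wrist"),ctrl.tcp_to_tips,sensors.read_state())
E
```

```text
pics
scene {'mtx': array([[354.59278973,   0.        , 257.97257642],
       [  0.        , 354.59278973, 192.32230288],
       [  0.        ,   0.        ,   1.        ]]), 'R': array([[-0.21341913,  0.97679855,  0.01780053],
       [ 0.58340079,  0.1420389 , -0.79966773],
       [-0.78364265, -0.16027955, -0.60017886]]), 't': array([  83.23927509, -260.92696449, 1725.12082586])}
top {'mtx': array([[452.13760192,   0.        , 255.50249868],
       [  0.        , 452.13760192, 193.73296717],
       [  0.        ,   0.        ,   1.        ]]), 'R': array([[ 0.01400071, -0.99981784,  0.01297172],
       [-0.9990046 , -0.01453647, -0.04217222],
       [ 0.0423531 , -0.01236837, -0.99902614]]), 't': array([  23.95893404,  593.98579806, 1643.72446595])}
{'mtx': array([[315.43003114,   0.        , 254.62017884],
       [  0.        , 315.43003114, 192.42659851],
       [  0.        ,   0.        ,   1.        ]]), 'T_tool_cam': array([[ 6.13694872e-04, -9.54664264e-01, -2.97684005e-01,
         7.48079831e+01],
       [ 9.99999702e-01,  7.25274243e-04, -2.64369973e-04,
        -4.5719553
[... 273 characters left out ...]
5,
        1.39349215e+00, -1.50487057e-01]), 'qvel': array([-0.00056901, -0.00276873, -0.00235462, -0.00209274,  0.0012216 ,
       -0.00026855]), 'tau': array([-1.32995057e-03, -3.84092689e+01, -2.92548931e+01, -4.12502868e-04,
        4.90025923e-03,  9.90914828e-06]), 'eef_pos': array([183.76744716, 544.18303382, 255.22219736]), 'eef_rot': array([[-9.47380130e-01,  3.20109260e-01, -9.75553561e-04],
       [ 3.20110570e-01,  9.47378409e-01, -1.83659362e-03],
       [ 3.36307755e-04, -2.05223731e-03, -9.99997838e-01]]), 'force': array([-0.13797139,  0.02547003,  0.06633416]), 'wrist_torque': array([ 0.01113256, -0.03723555,  0.00389025]), 'grasp_force': 0.0, 'grip_width': 85.5145539842371}
```

View pics/top0.png

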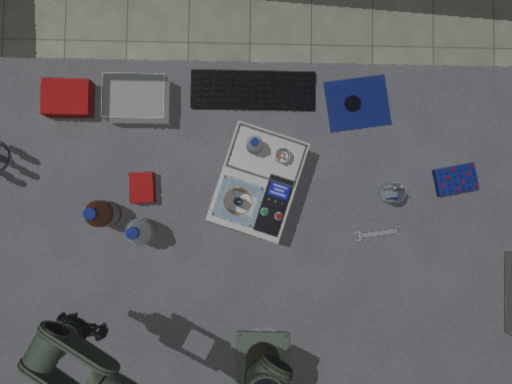

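View pics/scene0.png

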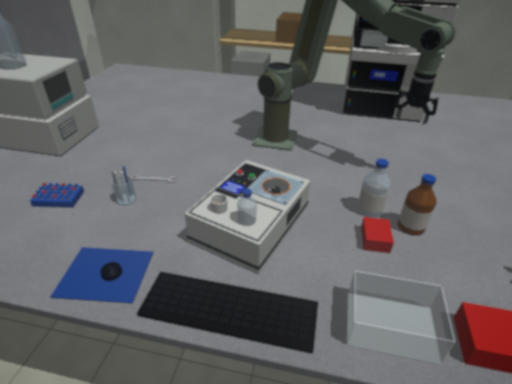

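The top view shows the pump at about (258,182), with the knob at (238,201), green key at (264,211) and red key at (278,216). The scene view agrees. The reservoir and pot stand behind on the rear deck.

```bash
cat > h.py <<'E'
from plant import ctrl,sensors,optics
import cv2,numpy as np
def ray(n,uv,z,st=None):
    """world point where the pixel's ray meets height z"""
    c=optics.camera_params(n); d=np.linalg.inv(c["mtx"])@np.array([uv[0],uv[1],1.])
    if n=="wrist":
        T=c["T_tool_cam"]; R=st["eef_rot"]; o=st["eef_pos"]+R@T[:3,3]; d=R@T[:3,:3]@d
    else: o=-c["R"].T@c["t"]; d=c["R"].T@d
    return o+d*(z-o[2])/d[2]
def down(yaw):
    "tool down, tool x axis at yaw"
    c,s=np.cos(yaw),np.sin(yaw); return np.array([[c,s,0],[s,-c,0],[0,0,-1.]])
E
python3 - <<'E'
from h import *
k=ray("top",(238,201),121);g=ray("top",(264,211),138);r=ray("top",(278,216),138)
print(k,g,r,ray("top",(255,143),236),ray("top",(284,156),166))
y=np.arctan2(*( (g-r)[:2][::-1]))-np.pi/2; print("pump yaw",y)
for a in np.arange(-3,3.2,.25):
    q=ctrl.solve_ik([k[0],k[1],250],down(a)); print(round(a,2),None if q is None else np.round(q,2))
E
```

```text
[563.24700763  93.26023229 121.        ] [530.26515797   4.45168049 138.        ] [514.04470813 -43.10030905 138.        ] [745.67920432  39.06675689 236.        ] [714.47668    -58.99734614 166.        ]
pump yaw -0.32873297495588916
-3.0 [ 0.01  0.2   1.56 -0.    1.38 -1.7 ]
-2.75 [ 0.01  0.2   1.56 -0.    1.38 -1.95]
-2.5 [ 0.01  0.2   1.56 -0.    1.38 -2.2 ]
-2.25 [ 0.01  0.2   1.56 -0.    1.38 -2.45]
-2.0 [ 0.01  0.2   1.56 -0.    1.38 -2.7 ]
-1.75 None
-1.5 None
-1.25 None
-1.0 [ 0.01  0.2   1.56 -0.    1.38  2.58]
-0.75 [ 0.01  0.2   1.56 -0.    1.38  2.33]
-0.5 [ 0.01  0.2   1.56 -0.    1.38  2.08]
-0.25 [ 0.01  0.2   1.56 -0.    1.38  1.83]
0.0 [ 0.01  0.2   1.56 -0.    1.38  1.58]
0.25 [ 0.01  0.2   1.56 -0.    1.38  1.33]
0.5 [ 0.01  0.2   1.56 -0.    1.38  1.08]
0.75 [ 0.01  0.2   1.56 -0.    1.38  0.83]
1.0 [ 0.01  0.2   1.56 -0.    1.38  0.58]
1.25 [ 0.01  0.2   1.56 -0.    1.38  0.33]
1.5 [ 0.01  0.2   1.56 -0.    1.38  0.08]
1.75 [ 0.01  0.2   1.56 -0.    1.38 -0.17]
2.0 [ 0.01  0.2   1.56 -0.    1.38 -0.42]
2.25 [ 0.01  0.2   1.56 -0.    1.38 -0.67]
2.5 [ 0.01  0.2   1.56 -0.    1.38 -0.92]
2.75 [ 0.01  0.2   1.56 -0.    1.38 -1.17]
3.0 [ 0.01  0.2   1.56 -0.    1.38 -1.42]
```

Run:
```python
from h import *
ctrl.move_ptp([550,60,260],down(3.0))
ctrl.hold(.2)
s=sensors.read_state();p,d=optics.grab_frame("wrist")
np.savez("w1.npz",p=p,d=d,pos=s["eef_pos"],rot=s["eef_rot"]);print(s["t"],s["eef_pos"])
cv2.imwrite("pics/w1.png",p[:,:,::-1])
```

```text
2.475 [549.90216644  60.72651665 259.99082459]
```

View pics/w1.png

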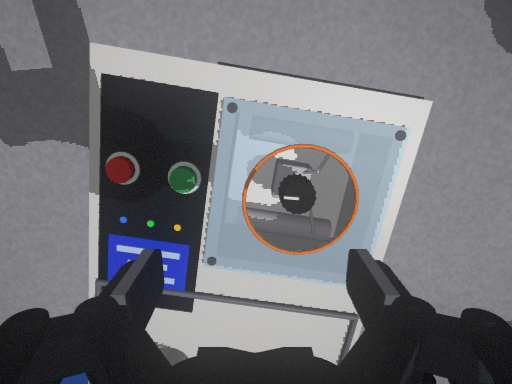

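The wrist view shows the orange rim centred near (301,199), the knob top at (297,194), the green key at (184,178) and the red key at (121,169).

```bash
cat >> h.py <<'E'
def find(p,st):
    hsv=cv2.cvtColor(p,cv2.COLOR_RGB2HSV)
    def big(m,near=None):
        cs=[c for c in cv2.findContours(m,cv2.RETR_EXTERNAL,cv2.CHAIN_APPROX_NONE)[0] if cv2.contourArea(c)>150]
        return max(cs,key=cv2.contourArea)
    o=big(cv2.inRange(hsv,(5,150,120),(20,255,255)))
    e=cv2.fitEllipse(o); rim=ray("wrist",e[0],130,st)
    gm=cv2.inRange(hsv,(50,100,40),(85,255,255)); gm=cv2.morphologyEx(gm,cv2.MORPH_OPEN,np.ones((5,5)))
    ge=cv2.fitEllipse(cv2.convexHull(big(gm))); key=ray("wrist",ge[0],138,st)
    m=np.zeros(p.shape[:2],np.uint8); cv2.ellipse(m,(e[0],(e[1][0]*.9,e[1][1]*.9),e[2]),255,-1)
    km=cv2.morphologyEx(((p.max(2)<40)*255).astype(np.uint8)&m,cv2.MORPH_OPEN,np.ones((9,9)))
    kc=cv2.minEnclosingCircle(big(km)); kn=ray("wrist",kc[0],121,st)
    return e,ge,kc,rim,key,kn
E
python3 - <<'E'
from h import *
f=np.load("w1.npz"); st=dict(eef_pos=f["pos"],eef_rot=f["rot"])
for x in find(f["p"],st): print(x)
d=f["d"];print(d[194,297],d[178,184],d[199,244:248])
E
```

```text
Traceback (most recent call last):
  File "h.py", line 24, in find
    kc=cv2.minEnclosingCircle(big(km)); kn=ray("wrist",kc[0],121,st)
                              ~~~^^^^
  File "h.py", line 17, in big
    return max(cs,key=cv2.contourArea)
ValueError: max() iterable argument is empty
```

```bash
sed -i 's/km=cv2.morph.*/km=cv2.morphologyEx(((p.max(2)<45)*255).astype(np.uint8)\&m,cv2.MORPH_CLOSE,np.ones((7,7))); km=cv2.morphologyEx(km,cv2.MORPH_OPEN,np.ones((9,9)))/' h.py
python3 - <<'E'
from h import *
f=np.load("w1.npz"); st=dict(eef_pos=f["pos"],eef_rot=f["rot"])
print(f["p"][185:200:4,290:310:5].max(2))
for x in find(f["p"],st): print(x)
d=f["d"];print(d[185,297],d[178,184],d[199,244:248])
E
```

```text
[[ 54  58  59  55]
 [ 55  54  59  58]
 [ 57  57  56  57]
 [211 187  57  55]]Traceback (most recent call last):
  File "<stdin>", line 4, in <module>
  File "h.py", line 24, in find
    kc=cv2.minEnclosingCircle(big(km)); kn=ray("wrist",kc[0],121,st)
                              ~~~^^^^
  File "h.py", line 17, in big
    return max(cs,key=cv2.contourArea)
ValueError: max() iterable argument is empty
```

```bash
sed -i 's/p.max(2)<45/p.max(2)<68/' h.py
python3 - <<'E'
from h import *
f=np.load("w1.npz"); st=dict(eef_pos=f["pos"],eef_rot=f["rot"])
for x in find(f["p"],st): print(x)
d=f["d"];print(d[185,297],d[178,184],d[199,244:248])
E
```

```text
((300.09893798828125, 198.93911743164062), (106.05314636230469, 113.71974182128906), 70.65287017822266)
((182.36865234375, 178.99111938476562), (25.42227554321289, 27.025556564331055), 45.62866973876953)
((296.0, 193.5), 20.23002815246582)
[562.78181934  96.1339455  130.        ]
[530.67299406   5.45139896 138.        ]
[560.5989268   94.08047232 121.        ]
266.6321 247.5057 [258.45737 260.22653 348.5462  348.97058]
```

Run:
```python
from h import *
ctrl.gripper_to(40,30)
for yaw in (0.45,3.59):
    ctrl.move_ptp([562,95.2,240],down(yaw)); ctrl.hold(.3)
    s=sensors.read_state();p,d=optics.grab_frame("wrist")
    cv2.imwrite(f"pics/w2_{yaw}.png",p[:,:,::-1])
    print(s["t"],s["eef_pos"],s["grip_width"],s["force"],s["wrist_torque"],s["q"][5])
    for x in find(p,s): print(np.round(np.hstack([np.ravel(y) for y in x]),1))
```

```text
5.5667 [562.02079685  95.17599588 240.02375567] 40.11581599757686 [ 0.59527549 -0.33704165 -0.00207831] [ 0.00727967 -0.01446519 -0.00021654] 1.1367570050426683Traceback (most recent call last):
  File "<stdin>", line 8, in <module>
  File "h.py", line 21, in find
    ge=cv2.fitEllipse(cv2.convexHull(big(gm))); key=ray("wrist",ge[0],138,st)
                                     ~~~^^^^
  File "h.py", line 17, in big
    return max(cs,key=cv2.contourArea)
ValueError: max() iterable argument is empty
```

```bash
python3 - <<'E'
s=open("h.py").read()
s=s.replace('    ge=cv2','    try: ge=cv2').replace('key=ray("wrist",ge[0],138,st)','key=ray("wrist",ge[0],138,st)\n    except ValueError: ge=key=0')
open("h.py","w").write(s)
E
python3 - <<'E'
from h import *
for yaw in (0.45,3.59):
    ctrl.move_ptp([562,95.2,240],down(yaw)); ctrl.hold(.3)
    s=sensors.read_state();p,d=optics.grab_frame("wrist")
    cv2.imwrite(f"pics/w2_{yaw}.png",p[:,:,::-1])
    print(s["t"],s["eef_pos"],s["grip_width"],s["force"],s["wrist_torque"],s["q"][5])
    for x in find(p,s): print(np.round(np.hstack([np.ravel(np.hstack([np.ravel(z) for z in x]) if isinstance(x,tuple) else x)]),1))
E
```

```text
6.1667 [562.01005351  95.19978704 239.99880699] 40.22472763741335 [-0.02682897  0.99569305 -0.18272227] [ 0.03829883  0.01213575 -0.00389763] 1.136768627403608
[254.2 192.3 117.9 123.5  90.3]
[0]
[254.2 187.2  21.3]
[567.6  96.8 130. ]
[0]
[568.9  97.4 121. ]
9.1667 [561.99353217  95.16745449 239.9802866 ] 40.00272889621821 [-0.10892577 -0.053506   -0.24570258] [ 0.01426289  0.03279438 -0.07092416] -2.0031950496906625
[258.6 197.7 112.7 116.2 113.7]
[156.  107.3  30.4  32.1 118.9]
[255.2 193.2  21.2]
[560.8  96.6 130. ]
[530.9   5.2 138. ]
[561.2  93.9 121. ]
```

Run:
```python
import cv2,numpy as np
cv2.imwrite("pics/pair.png",np.hstack([cv2.imread(f"pics/w2_{y}.png")[60:360,80:470] for y in("0.45","3.59")]))
```

```text
(no output)
```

View pics/pair.png

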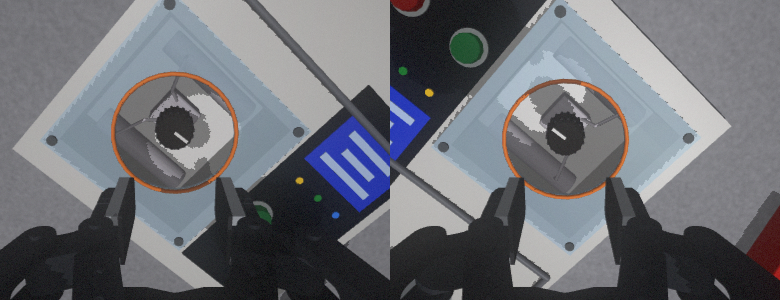

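The rim and knob, averaged over the two opposite views, sit at about (564.8,96). This cancels the calibration offset, and the fingers clear the rim. I'll descend and grip.

Run:
```python
from h import *
R=down(3.59)
ctrl.move_l([564.8,96,160],R,100)
print(ctrl.move_l([564.8,96,113],R,50,threshold=6))
def show():
    s=sensors.read_state(); print(round(s["t"],2),s["eef_pos"].round(1),s["force"].round(1),s["wrist_torque"].round(3),round(s["grip_width"],1),round(s["grasp_force"],1))
show()
ctrl.gripper_to(28,15); ctrl.hold(.2); show()
ctrl.gripper_to(20,70); ctrl.hold(.3); show()
```

```text
False
11.26 [565.2  96.  113.4] [0.6 1.  0.7] [ 0.021 -0.028 -0.034] 40.0 0.0
11.71 [565.   96.6 113.8] [-2.1  2.4  5.3] [ 0.575  0.398 -0.025] 29.3 20.2
12.22 [565.   96.6 113.9] [-2.8  3.6  7. ] [ 0.685  0.514 -0.051] 28.1 68.4
```

```bash
cat >> h.py <<'E'
def tz(n=6):
    v=[]
    for _ in range(n): ctrl.hold(.02); v.append(sensors.read_state()["wrist_torque"][2])
    return float(np.mean(v))
def turn(step,limit,maxturn):
    "turn q6 by steps until the held torque passes limit"
    q=np.array(sensors.read_state()["q"]); q0=q[5]
    while q[5]-q0<maxturn-1e-6:
        q[5]+=step; ctrl.set_joints(q); t=tz(); s=sensors.read_state()
        print(round(s["t"],2),"cmd %.2f act %.3f tz %.3f Fz %.1f w %.1f g %.0f"%(q[5]-q0,s["q"][5]-q0,t,s["force"][2],s["grip_width"],s["grasp_force"]))
        if abs(t)>limit: return True
    return False
E
python3 - <<'E'
from h import *
print(turn(.1,.2,.8))
E
```

```text
12.57 cmd 0.10 act 0.098 tz -0.067 Fz 3.0 w 27.9 g 70
12.93 cmd 0.20 act 0.198 tz -0.046 Fz 3.5 w 28.0 g 70
13.28 cmd 0.30 act 0.297 tz -0.070 Fz 4.6 w 28.0 g 70
13.62 cmd 0.40 act 0.397 tz -0.035 Fz 3.7 w 27.8 g 70
13.97 cmd 0.50 act 0.497 tz -0.040 Fz 4.0 w 27.8 g 70
14.32 cmd 0.60 act 0.597 tz -0.040 Fz 4.2 w 28.2 g 70
14.68 cmd 0.70 act 0.697 tz -0.045 Fz 4.4 w 28.1 g 70
15.03 cmd 0.80 act 0.797 tz -0.053 Fz 5.4 w 27.6 g 70
False
```

Run:
```python
from h import *
print(turn(.1,.18,1.8))
```

```text
15.38 cmd 0.10 act 0.096 tz -0.051 Fz 5.2 w 27.7 g 70
15.72 cmd 0.20 act 0.196 tz -0.058 Fz 4.6 w 27.7 g 70
16.07 cmd 0.30 act 0.296 tz -0.075 Fz 5.3 w 27.8 g 70
16.43 cmd 0.40 act 0.396 tz -0.080 Fz 4.7 w 27.9 g 70
16.77 cmd 0.50 act 0.496 tz -0.091 Fz 4.7 w 28.2 g 70
17.12 cmd 0.60 act 0.596 tz -0.073 Fz 5.7 w 28.0 g 70
17.48 cmd 0.70 act 0.696 tz -0.055 Fz 5.7 w 27.9 g 70
17.82 cmd 0.80 act 0.796 tz -0.085 Fz 6.8 w 28.0 g 70
18.18 cmd 0.90 act 0.896 tz -0.086 Fz 6.9 w 27.9 g 70
18.52 cmd 1.00 act 0.996 tz 0.035 Fz 6.6 w 27.9 g 70
18.88 cmd 1.10 act 1.095 tz 0.213 Fz 7.0 w 27.6 g 70
True
```

Run:
```python
from h import *
turn(.05,.45,.1); ctrl.hold(.4); print(tz(15))
```

```text
19.23 cmd 0.05 act 0.047 tz 0.365 Fz 5.6 w 27.8 g 70
19.57 cmd 0.10 act 0.097 tz 0.360 Fz 5.2 w 27.9 g 70
0.35313806782569745
```

Run:
```python
from h import *
ctrl.gripper_to(40,30); ctrl.hold(.2)
s=sensors.read_state(); print(s["force"],s["wrist_torque"])
p=s["eef_pos"].copy(); p[2]=175; ctrl.move_l(p,None,60); p[2]=240;ctrl.move_l(p,None,150)
ctrl.gripper_to(0,30)
R=down(2.8); ctrl.move_ptp([533.5,6,260],R); ctrl.hold(.3)
s=sensors.read_state();p,d=optics.grab_frame("wrist")
cv2.imwrite("pics/w3.png",p[:,:,::-1]); print(s["t"],s["eef_pos"],s["force"],s["grip_width"])
r=find(p,s); print(r[1],r[4]-4.2*s["eef_rot"][:,0], r[5]-4.2*s["eef_rot"][:,0])
```

```text
[-0.40941389  0.26510064  0.16174656] [ 0.0434595  -0.03115261 -0.01967226]
24.4583 [533.51353444   6.1972897  259.88307513] [-0.30611015  0.56671175 -0.12325988] 0.22069068088724536
((252.4878387451172, 189.8364715576172), (24.877483367919922, 26.336990356445312), 8.236802101135254) [534.50224512   3.5139017  137.99923238] [563.62675093  90.91314786 120.99923238]
```

View pics/w3.png

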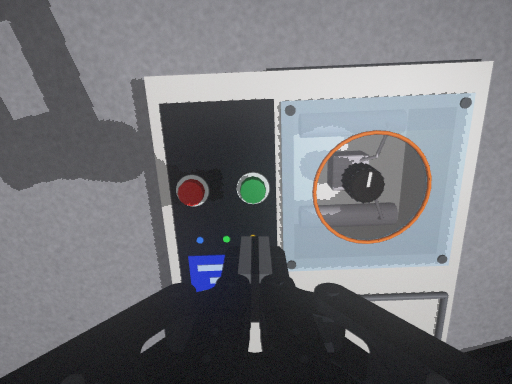

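The green key is at (252,190) under the closed fingers and the red key is well clear at (192,190). The pointer has turned. I'll press straight down.

Run:
```python
from h import *
R=down(2.8)
ctrl.move_l([534.2,4.8,172],R,100); ctrl.hold(.2)
def show(*a):
    s=sensors.read_state(); print(*a,round(s["t"],2),s["eef_pos"].round(1),s["force"].round(1))
show()
hit=ctrl.move_l([534.2,4.8,155],R,20,threshold=9); show(hit)
ctrl.hold(.2); show()
```

```text
25.74 [534.7   4.7 172.8] [0.1 0.4 0.1]
True 26.41 [534.2   4.8 159.2] [-0.4 -0.   4.5]
26.61 [534.2   4.8 159.1] [-1.5  0.8  4.7]
```

Run:
```python
from h import *
R=down(2.8)
for z in (158.7,158.2,157.7,157.2):
    ctrl.move_l([534.2,4.8,z],R,10); ctrl.hold(.1); f=sensors.read_state(); print(f["eef_pos"][2],f["force"])
    if f["force"][2]>10: break
ctrl.move_l([534.2,4.8,175],R,60); ctrl.move_l([534.2,4.8,260],R,150); ctrl.hold(.3)
s=sensors.read_state();p,d=optics.grab_frame("wrist"); print(s["t"],s["force"])
cv2.imwrite("pics/w4.png",p[:,:,::-1])
```

```text
159.07663582675465 [-1.891986    0.45382141  5.97432038]
159.00070208164058 [-2.97673555  0.20114693  8.67891131]
158.9869898174555 [-4.47860078  0.30796499 10.56953385]
29.1167 [-0.62128454  0.2339747   0.55958941]
```

View pics/w4.png

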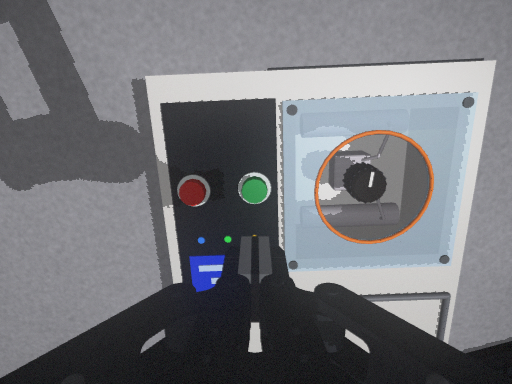

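The key bottomed out and sprang back at (255,189). The red key, at (193,191), is untouched and the arm is clear. I'm handing in the job.

```bash
python3 -c "
from plant import ctrl
print(ctrl.finish_job())"
```

```text
the job is handed in; nothing more can be done
None
```

The job is handed in: the purge valve is closed and nipped up an estimated 0.15–0.25 rad past its seat (judged by feel), then the green key was pressed to the bottom and sprang back; the red key was not touched, I felt no contact with the guard, and the arm is clear.

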